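# Clamp the sorting trays, sort the salvaged parts, log the batch

## Robot

A 6-joint arm with a two-finger parallel gripper is mounted at the origin on the work surface. World frame = base frame: x ahead of the robot, y to its left, z up, the work surface at z = 0. Lengths are in m, angles in rad, forces in N, time in s.
With the tool pointing down it reaches from about 0.2 to 0.875 m from the base axis. Payload 3.4 kg.
Tool frame: the origin (TCP) lies between the finger pads; the fingertips stand 25 mm ahead of it and the grasp point (between the pads) lies 6 mm ahead of it (r.nose_length is the z of the fingertips in the tool frame, in m); z points along the fingers, x is the direction in which the jaws open and shut, and the axes are right-handed (so a half turn about z gives the same grasp; the last joint's range is limited). The gripper opens to 94 mm and grips with 3 to 60 N. Pads are 16 mm wide; open, the fingers measure 119 mm over their backs; the gripper's body (75 mm by 177 mm) begins 78 mm behind the grasp point.
Start: joints at [-1.448, 0.276, 1.505, -0, 1.361, -0.121], TCP at [0.139, -0.558, 0.23] pointing down, gripper open.
Joint ranges: [-2.89, 2.89], [-0.75, 2.08], [0.22, 2.7], [-1.18, 4.32], [0.11, 2.71], [-2.7, 2.7]. Speed limits (rad/s): [2.57, 2.57, 3.14, 3.14, 3.14, 3.14].

## Interface

Orientations are given as a unit quaternion [w, x, y, z].
In Python, from plant import r, gripper_to, inverse_kinematics, vision, models, telemetry gives the robot as it stands. Calls block until the motion is done:
- r.move_to(position, orientation): joint-space move of the TCP to a pose.
- r.move_l(position, rot=None, vel=0.15, guard=None): straight line of the TCP; rot=None keeps the orientation; vel is the mean speed in m/s. With guard (N) it stops when the force on the tool has changed by that much, and returns True; else False.
- r.movej(angles): joint-space move.
- gripper_to(opening, f_grip=None): finger opening in m; f_grip is the grip in N (None keeps the last); returns when the fingers have stopped.
- r.hold(seconds).
- inverse_kinematics(position, orientation): joint angles nearest the present ones, or None.
- vision.snapshot(name): name is "scene" or "top" or "wrist"; returns the picture (420x560x3 uint8, red, green, blue); there is no depth.
- vision.get_calibration(name): a dict with "fx", "fy", "cx", "cy" (pixels), "position" and "orientation" of the camera in the world. Camera axes: x right, y down, z forward; pixel columns grow to the right and rows downward; lengths in m; the calibration is good to about 2 mm. A picture is of the moment at which its call begins: read the wrist's pose just before it. get_calibration takes no time and is no camera call; for the wrist camera it gives the pose at the moment of the call.
A pose or a line that the arm cannot do raises r.PlanningError and nothing moves.
- r.sign_off(): hands the job in, once; it reports no verdict.
Trained networks look in the newest picture that a camera, given by its name, has taken for a name from the list of things; names that differ only in an ending like _2 or _b are one class to them, and where a whole thing is asked for, a point or a joint stands for the part that bears it (a point fixed in the world has none). Each returns a list of dicts, best first, with "score" (0 to 1); they miss things now and then, are a little off and sometimes report something else, mostly with a low value. They report only what shows in the picture. A call takes as long as a camera call. They do not tell look-alikes from the thing itself.
- models.boxes_of(thing, camera): "at" ([x, y, z] in m, in world coordinates, good to about 4 mm: the middle of the surface that is visible of it).
- models.regions_of(thing, camera): "pixels" (420x560 bool, what is visible of it).
- models.mark_of(thing, camera): "at" ([x, y, z] in m, in world coordinates, good to about 4 mm: a listed point, or the origin of a listed thing).
Readings, each from a call of its own:
- telemetry.current_t(): time.
- telemetry.current_joints(): joint angles.
- telemetry.current_dq(): joint speeds.
- telemetry.current_joint_efforts(): joint torques, N m.
- telemetry.current_ee_pos(): TCP position.
- telemetry.current_tool_rot(): TCP orientation.
- telemetry.current_wrist_force(): force on the tool from outside, world axes, zero at the start.
- telemetry.current_torque(): the same for the moment, N m.
- telemetry.current_opening(): finger opening in m.
Only numpy, scipy, OpenCV 4.12 (cv2) and the standard library are available. Lean on these libraries where they do the work, as an engineer would, in place of code of your own. Each camera call takes 0.05 s, during which the arm holds its last target. There are 200 camera calls.

## Task

First clamp the three trays: turn the black ratchet knob on the rail clockwise until the jaw is home and the knob slips round, then stop. Then sort all the loose parts on the bench (brass bars, black pointer knobs, aluminium heat sinks) into the trays, each into the tray whose ledge carries a specimen of its kind. When all are in, press the tally counter's plunger fully down to its stop and let it come back up; leave the bottle, meter, tape and screwdriver where they are.

Things in the scene. Friction and masses are not known exactly. Their poses are not given: they have to be found in the camera images.
- bar1: brass terminal bar, a plain brass block 40 (its x) x 18 (y) x 18 (z) mm with two small screw heads on top, 100 g. Loose on the bench, anywhere in front of the rail, at any yaw; may be absent. Origin at its centre (height at rest flat: half its z size).
- bar2: brass terminal bar, a plain brass block 40 (its x) x 18 (y) x 18 (z) mm with two small screw heads on top, 100 g. Loose on the bench, anywhere in front of the rail, at any yaw; may be absent. Origin at its centre (height at rest flat: half its z size).
- dial1: black pointer knob taken off a front panel, a disc 32 mm across and 18 mm high (along its z) with a nose 10 mm wide and 14 mm high that sticks out to 22 mm from the axis along its +x; 30 g; pinch it across its y (32 mm). Loose on the bench, anywhere in front of the rail, at any yaw; may be absent. Origin at its centre (height at rest flat: half its z size).
- dial2: black pointer knob taken off a front panel, a disc 32 mm across and 18 mm high (along its z) with a nose 10 mm wide and 14 mm high that sticks out to 22 mm from the axis along its +x; 30 g; pinch it across its y (32 mm). Loose on the bench, anywhere in front of the rail, at any yaw; may be absent. Origin at its centre (height at rest flat: half its z size).
- sink1: bare aluminium heat sink with upright fins, 40 (its x) x 30 (y) x 22 (z) mm, 50 g. Loose on the bench, anywhere in front of the rail, at any yaw; may be absent. Origin at its centre (height at rest flat: half its z size).
- sink2: bare aluminium heat sink with upright fins, 40 (its x) x 30 (y) x 22 (z) mm, 50 g. Loose on the bench, anywhere in front of the rail, at any yaw; may be absent. Origin at its centre (height at rest flat: half its z size).
- tray_bar: grey open tray for the brass terminal bars, one of three identical trays standing side by side on the rail in any order; it is fixed, and known by the specimen of its part fixed on the ledge that sticks out 40 mm behind it, level with its rim (+x; leave that where it is). Outside 100 x 100 mm, 32 mm high, walls and floor 4 mm. Origin at the centre of its underside, which stands 8 mm above the bench; its x points across the rail away from the robot, y along the rail.
- tray_dial: grey open tray for the black pointer knobs, one of three identical trays standing side by side on the rail in any order; it is fixed, and known by the specimen of its part fixed on the ledge that sticks out 40 mm behind it, level with its rim (+x; leave that where it is). Outside 100 x 100 mm, 32 mm high, walls and floor 4 mm. Origin at the centre of its underside, which stands 8 mm above the bench; its x points across the rail away from the robot, y along the rail.
- tray_sink: grey open tray for the aluminium heat sinks, one of three identical trays standing side by side on the rail in any order; it is fixed, and known by the specimen of its part fixed on the ledge that sticks out 40 mm behind it, level with its rim (+x; leave that where it is). Outside 100 x 100 mm, 32 mm high, walls and floor 4 mm. Origin at the centre of its underside, which stands 8 mm above the bench; its x points across the rail away from the robot, y along the rail.
- rail: dark steel base plate, 110 x 500 x 8 mm, fixed to the bench, long side along its y; it carries a fixed jaw at its +y end, the three trays (centres at y = +102, 0, -102 mm), the moving jaw and, at its -y end, the clamp block with its knob (axis at x = 0, y = -240 mm). Origin on the bench under the middle tray. The tray row, jaws and specimens reach no higher than 65 mm above the bench.
- clamp_grip (a point): middle of the black wing grip of the clamp's ratchet knob, 60 mm above the bench, on the knob's upright axis. The wing is a bar 46 mm long (along this point's x) and 14 mm thick (along its y), its top 12 mm above this point, its foot 14 mm below, on a disc 36 mm across. Turning it clockwise seen from above tightens the clamp; when the jaw is home the knob slips round at about 0.22 N m.
- clamp_screw (a joint): turn of the clamp's screw in rad: 2.4 = jaw home against the trays (tight), less = slack; it starts between 0.1 and 1.1 and turns with the knob against 0.05 N m, clockwise from above counting up; it stays where left. The jaw moves 5 mm per rad.
- clamp_ratchet (a joint): how far in rad the knob has slipped on its screw, clockwise counting up: 0 at the start, grows only once the screw is home. 0.12 of slip is plainly felt; more than 1.6 wears the clutch.
- counter: tally counter, an aluminium box 64 x 64 x 40 mm fixed to the bench with a round steel plunger head on top. Origin at the centre of its underside.
- plunger_top (a point): top centre of the plunger's round head (32 mm across, 8 mm thick), 69 mm above the bench when up, 57 mm when pressed to the stop.
- plunger (a joint): plunger travel in m: 0 = up, 0.012 = at its stop; the spring takes 1.2 N at the start and 6 N at the stop and lifts it again when let go.
- solvent: white plastic bottle with red cap, 56 mm across, 130 mm high; bystander, origin under its centre
- meter: hand multimeter lying flat, 130 x 75 x 36 mm; bystander, origin under its centre
- tape: roll of blue tape lying flat, 70 mm across, 19 mm high; bystander, origin under its centre
- driver: screwdriver lying on the bench; bystander, origin near its middle
There are look-alikes about, which are no part of the job. What is shaped like the dial2 but green is not meant.

How it is judged:
By the outcome, as a careful person would: the job done as asked, in the order asked, and still so for the second after the job is handed in, with the robot touching nothing.
Of bar1, bar2, dial1, dial2, sink1, sink2 only 4 to 6 are there at a start; the rules pass over those that are not, and their reading is None.
At some moment in a run one of bar1, bar2, dial1, dial2, sink1, sink2 may be knocked a few centimetres aside while the robot is not near it.
Once in a run the grip may slacken for a moment while it holds something.
It also fails if it takes over 208 s, if anything falls off the work surface, if the arm or the gripper's body presses on something with over 40 N, if the wrist force passes 120 N, or if a joint passes its speed limit or range.

## Working session

There is one attempt and no reset: what is moved stays moved. The work goes in short steps, each a Python script; the robot and the scene stay as the last script left them, time stands still between calls to the robot, and variables do not carry over. Pictures are saved under pics/ and viewed, about 12 in all and at most 16, crops included, and the job is handed in when it is done.

```bash
ls; mkdir -p pics
python3 - <<'E'
from plant import r, gripper_to, inverse_kinematics, vision, models, telemetry
import cv2, numpy as np
print(r.nose_length, telemetry.current_t(), telemetry.current_tool_rot())
for c in ["scene","top"]:
    im=vision.snapshot(c); cv2.imwrite(f"pics/{c}0.png",cv2.resize(im[:,:,::-1],(800,600)))
    k=vision.get_calibration(c); print(c,k)
for n in ["bar1","dial1","sink1","tray_bar","tray_dial","tray_sink","rail","clamp_grip","counter","plunger_top","solvent","meter","tape","driver"]:
    for c in ["top","scene"]:
        d=models.mark_of(n,c)
        print(n,c,[(np.round(x["at"],3).tolist(),round(x["score"],2)) for x in d])
E
```

```text
pics
0.025 0.0 [-6.12244380e-04  7.87840671e-01 -6.15878475e-01 -6.37012733e-04]
scene {'fx': 464.3084294277689, 'fy': 464.3084294277689, 'cx': 279.1162897047005, 'cy': 204.7157181177954, 'position': array([ 1.35219597, -0.16196702,  0.80732568]), 'orientation': array([-0.32455434,  0.70315267,  0.57782741, -0.25759713])}
top {'fx': 475.05141279808083, 'fy': 475.05141279808083, 'cx': 271.62298891244103, 'cy': 214.59217638563484, 'position': array([ 0.24442508, -0.01531192,  1.55135462]), 'orientation': array([ 0.06869859, -0.69696968,  0.71185924, -0.05263259])}
bar1 top [([0.477, 0.089, 0.007], 0.58), ([0.433, 0.18, 0.011], 0.46), ([0.427, 0.011, 0.008], 0.43)]
bar1 scene [([0.433, 0.184, 0.008], 0.51), ([0.48, 0.089, 0.01], 0.43), ([0.441, -0.088, 0.012], 0.3), ([0.624, -0.106, 0.006], 0.25)]
dial1 top [([0.462, -0.172, 0.009], 0.56), ([0.459, -0.264, 0.008], 0.43)]
dial1 scene [([0.46, -0.261, 0.01], 0.72), ([0.498, 0.482, -0.003], 0.72), ([0.46, -0.169, 0.01], 0.66), ([0.516, -0.121, 0.012], 0.53), ([0.436, 0.184, 0.006], 0.49)]
sink1 top [([0.441, -0.087, 0.014], 0.48)]
sink1 sc
[... 429 characters left out ...]
004, 0.003], 0.57)]
rail scene []
clamp_grip top [([0.634, -0.242, 0.06], 0.66)]
clamp_grip scene [([0.634, -0.243, 0.06], 0.8)]
counter top [([0.479, 0.338, 0.004], 0.88)]
counter scene [([0.479, 0.336, -0.002], 0.77)]
plunger_top top [([0.482, 0.335, 0.064], 0.48)]
plunger_top scene [([0.48, 0.335, 0.071], 0.61)]
solvent top []
solvent scene [([0.572, -0.466, -0.003], 0.92)]
meter top [([0.405, -0.454, 0.004], 0.73), ([0.462, -0.264, 0.007], 0.5)]
meter scene [([0.408, -0.453, -0.001], 0.86)]
tape top [([0.62, 0.366, -0.001], 0.76)]
tape scene [([0.626, 0.362, 0.003], 0.56)]
driver top [([0.501, 0.478, -0.002], 0.61), ([0.62, 0.366, -0.0], 0.41)]
driver scene [([0.5, 0.481, -0.002], 0.88)]
```

View pics/top0.png

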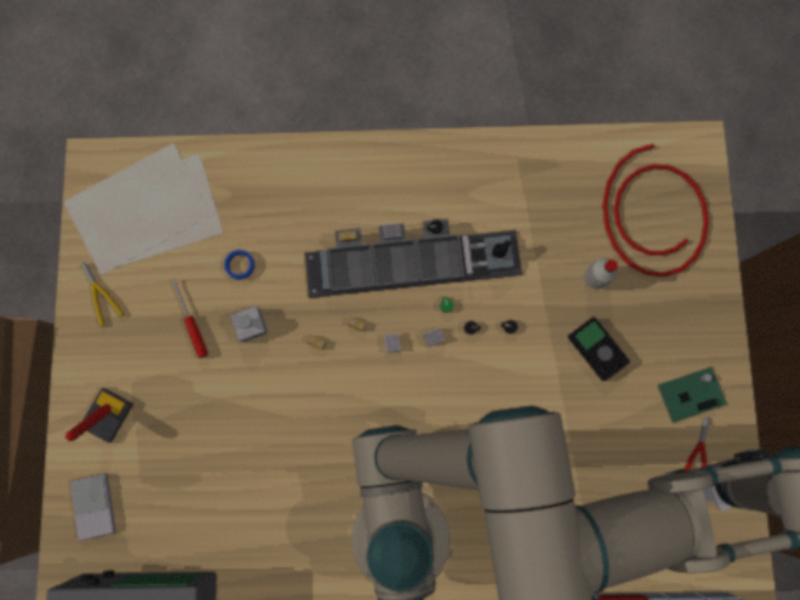

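View pics/scene0.png

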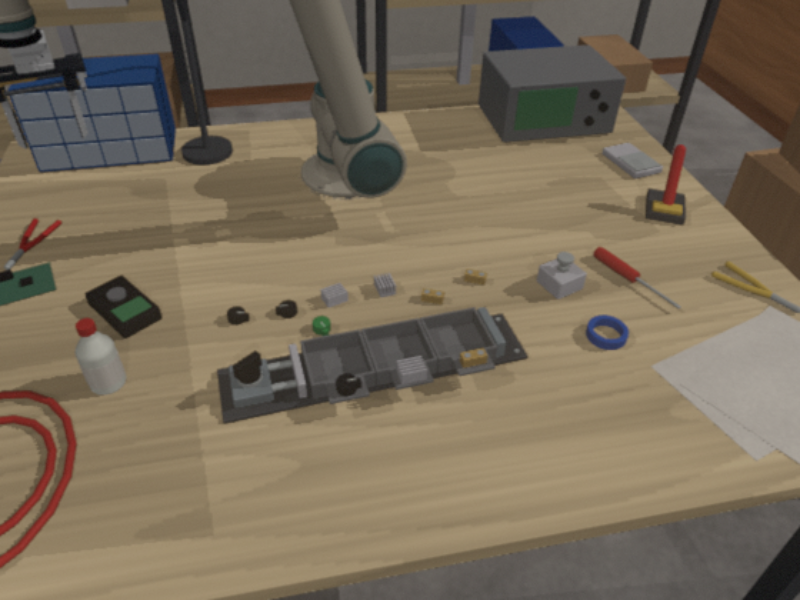

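The pictures agree with the networks. In 800x600 top pixels:
- Brass bars at (317,342) and (358,324); sinks at (393,343) and (434,337); black dials at (472,327) and (510,326).
- Look-alikes: green knob at (447,305), plus the specimens on the ledges at (347,234), (391,230) and (436,226).
- Trays from +y to -y are bar, sink, dial. The clamp knob is at (503,247).

Next I'll look at the knob and parts from close by.

```bash
cat > h.py <<'E'
from plant import r, gripper_to, inverse_kinematics, vision, models, telemetry as T
import cv2, numpy as np
from scipy.spatial.transform import Rotation as R
def q(a): return [0,np.cos(a/2),np.sin(a/2),0]
def rot(c): o=c["orientation"]; return R.from_quat([o[1],o[2],o[3],o[0]])
def world(uv,c,z):
    uv=np.atleast_2d(np.asarray(uv,float))
    d=rot(c).apply(np.c_[(uv[:,0]-c["cx"])/c["fx"],(uv[:,1]-c["cy"])/c["fy"],np.ones(len(uv))])
    return (c["position"]+d*((z-c["position"][2])/d[:,2])[:,None])[:,:2]
def pix(p,c):
    v=rot(c).inv().apply(np.asarray(p)-c["position"]); return [c["fx"]*v[0]/v[2]+c["cx"],c["fy"]*v[1]/v[2]+c["cy"]]
def ang(x,y,near=None):
    """tool yaw a (mod pi) keeping q6=q1-a near 0 or `near`"""
E
python3 - <<'E'
from h import *
c=vision.get_calibration("wrist"); 
p=T.current_ee_pos(); print(c, p, rot(c).apply([0,0,1]))
r.move_to([0.50,-0.215,0.32],q(-0.4+1.57)); print(T.current_t(),T.current_joints())
c=vision.get_calibration("wrist"); im=vision.snapshot("wrist"); print(c["position"],rot(c).as_matrix().round(2).tolist())
cv2.imwrite("pics/w1.png",im[:,:,::-1])
for n in ["clamp_grip","dial1","rail","tray_dial"]:
    print(n,[(np.round(x["at"],4).tolist(),round(x["score"],2)) for x in models.mark_of(n,"wrist")])
E
```

```text
{'fx': 297.63536548749005, 'fy': 297.63536548749005, 'cx': 274.8841406709359, 'cy': 206.28461339606477, 'position': array([ 0.20941113, -0.54082958,  0.38564995]), 'orientation': array([ 0.09662462,  0.78189084, -0.61112037, -0.07643491])} [ 0.1387979  -0.55804065  0.23049   ] [-0.23762605 -0.05767795 -0.96964278]
3.3333 [-5.34934897e-01  1.92211709e-01  1.40091290e+00 -4.52635636e-04
  1.54878575e+00 -1.70363776e+00]
[ 0.43631499 -0.18778044  0.47496229] [[0.39, 0.89, 0.23], [0.92, -0.38, -0.09], [0.0, 0.24, -0.97]]
clamp_grip [([0.6387, -0.2418, 0.0584], 0.95), ([0.6103, -0.0013, 0.0038], 0.21)]
dial1 [([0.5145, -0.1166, 0.0122], 0.87), ([0.4636, -0.2626, 0.0088], 0.73), ([0.4593, -0.1753, 0.0095], 0.63)]
rail [([0.6248, -0.1046, 0.0053], 0.69)]
tray_dial [([0.6261, -0.1074, 0.0017], 0.9)]
```

View pics/w1.png

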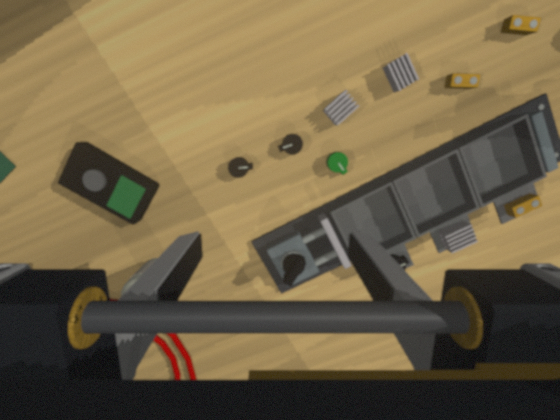

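The wrist view shows the wing grip at about (293,266), dials at (239,167) and (291,144), the green knob at (337,162), sinks at (341,107) and (401,72), and bars at (465,80) and (524,23). I'll hover over the knob to get the wing yaw.

Run:
```python
from h import *
r.move_to([0.637,-0.242,0.20],q(0.6)); print(T.current_joints()[[0,5]])
c=vision.get_calibration("wrist"); im=vision.snapshot("wrist")
print([(np.round(x["at"],4).tolist(),round(x["score"],2)) for x in models.mark_of("clamp_grip","wrist")])
u,v=map(int,pix([0.638,-0.242,0.072],c)); print(u,v)
# rectified top-down view at z=0.072, 1px=0.25mm, 120mm square; image right=+x world, up=+y
S=np.array([[-.06,.06],[.06,.06],[.06,-.06],[-.06,-.06]])+[0.638,-0.242]
src=np.float32([pix([*s,0.072],c) for s in S]); H=cv2.getPerspectiveTransform(src,np.float32([[0,0],[480,0],[480,480],[0,480]]))
w=cv2.warpPerspective(im,H,(480,480)); cv2.imwrite("pics/k1.png",w[:,:,::-1])
g=w.max(2); m=(g<45).astype(np.uint8); n,l,st,ce=cv2.connectedComponentsWithStats(m)
for i in np.argsort(-st[1:,4])[:3]+1:
    pts=np.argwhere(l==i)[:,::-1].astype(np.float32); print(st[i],ce[i],cv2.minAreaRect(pts))
```

```text
[-0.46536968 -1.06622851]
[([0.6353, -0.2384, 0.0594], 0.87)]
274 205
[  157   146   117   141 11312] [212.61297737 212.05852192] ((210.91175842285156, 215.35296630859375), (124.6633071899414, 122.4804916381836), 14.03624439239502)
[247 295  11  15  87] [251.71264368 302.7816092 ] ((251.55882263183594, 302.26470947265625), (16.120866775512695, 6.859943389892578), 59.036251068115234)
[249 282  11  10  64] [254.296875 286.40625 ] ((253.80487060546875, 286.2439270019531), (8.613659858703613, 10.380563735961914), 83.6598129272461)
```

View pics/k1.png

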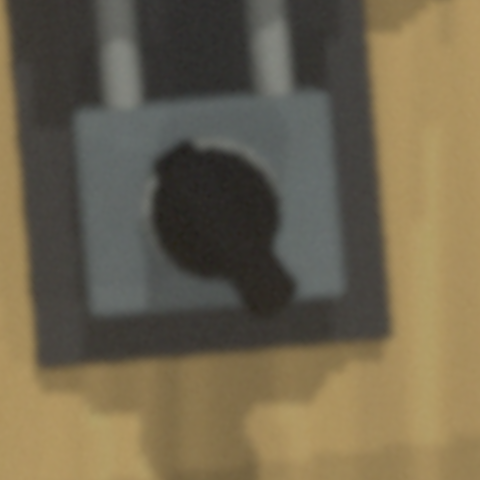

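The wing runs from (180,155) to (275,300), so its centre is about (0.635,-0.2395) and its yaw about -0.99, which puts the tool yaw at 0.58. I'll grip it.

Run:
```python
from h import *
a=0.58
gripper_to(0.036,10)
r.move_l([0.635,-0.2395,0.12],rot=q(a))
print(r.move_l([0.635,-0.2395,0.0755],vel=0.06,guard=6), T.current_ee_pos(), T.current_wrist_force())
print(gripper_to(0.0,15), T.current_opening())
f=T.current_wrist_force(); print(f, T.current_torque(), "jaw",f[:2]@[np.cos(a),np.sin(a)], T.current_t(),T.current_joints())
```

```text
False [ 0.63528214 -0.23965009  0.07571582] [-0.09870198 -0.84090019  0.76755969]
False 0.014047438514739413
[-4.89829628 -2.56041332  1.7952888 ] [-0.5064059   0.75474997  0.02066809] jaw -5.500409672984221 7.5 [-0.46407166  0.53576348  1.48350226 -0.00380493  1.12452452 -1.04316743]
```

Run:
```python
from h import *
a=0.58; d=np.array([np.cos(a),np.sin(a),0])
p=np.array([0.635,-0.2395,0.0755])
for k in range(4):
    f=T.current_wrist_force(); fj=f@d; print(k,fj,f.round(1))
    if abs(fj)<1.5: break
    p=p+d*0.001*np.sign(fj); r.move_l(p)
print(p); gripper_to(0.0,45); print(T.current_opening(),T.current_wrist_force(),T.current_torque())
j=T.current_joints().copy()
for k in range(8):
    j[5]+=0.1; r.movej(j); print(k,round(j[5],3),T.current_joints()[5].round(3),T.current_torque()[2].round(3),T.current_wrist_force().round(1),T.current_opening().round(4),T.current_t())
```

```text
0 -5.500409672984221 [-4.9 -2.6  1.8]
1 -6.185621019754427 [-5.5 -2.9  5.1]
2 -4.805451096052484 [-4.8 -1.4  5.4]
3 -1.4873766523437972 [-2.1  0.5  5.5]
[ 0.63249061 -0.24114407  0.0755    ]
0.013552476109293806 [-2.41401746 -0.14624417  4.95910426] [-0.13256222  0.50454853 -0.01267918]Traceback (most recent call last):
  File "<stdin>", line 11, in <module>
AttributeError: 'float' object has no attribute 'round'
```

Run:
```python
from h import *
j=np.array(T.current_joints()); print(j[5],T.current_torque()[2],T.current_wrist_force(),T.current_t())
for k in range(8):
    j[5]+=0.1; r.movej(j); print(k,round(j[5],3),round(T.current_joints()[5],3),round(T.current_torque()[2],3),np.round(T.current_wrist_force(),1),round(T.current_opening(),4),T.current_t())
```

```text
-0.9491479889916309 -0.11331395048938302 [-3.21124961 -1.98581549  4.12169648] 8.7167
0 -0.849 -0.853 -0.04 [-2.8 -0.2  4.3] 0.0137 8.9667
1 -0.749 -0.753 -0.015 [-2.5 -1.5  4.1] 0.0138 9.2167
2 -0.649 -0.654 -0.021 [-2.8 -1.7  4.2] 0.0136 9.4667
3 -0.549 -0.554 -0.081 [-2.7 -1.9  4.5] 0.0138 9.7167
4 -0.449 -0.454 -0.102 [-0.9 -0.3  3.9] 0.014 9.9667
5 -0.349 -0.354 0.009 [-1.9 -0.8  4. ] 0.0136 10.2167
6 -0.249 -0.254 -0.11 [-0.6 -1.4  4.3] 0.0139 10.4667
7 -0.149 -0.154 -0.002 [-0.9 -0.8  3.8] 0.0139 10.7167
```

Run:
```python
from h import *
j=np.array(T.current_joints()); j[5]=-0.149; n=0
for k in range(18):
    j[5]+=0.1; r.movej(j); m=[]
    for _ in range(6): r.hold(0.02); m.append(T.current_torque()[2])
    print(k,round(j[5],3),round(T.current_joints()[5],3),"M",round(np.mean(m),3),round(np.std(m),3),np.round(T.current_wrist_force(),1),round(T.current_opening(),4))
    n+= np.mean(m)<-0.15
    if n==2: break
print(T.current_t())
```

```text
0 -0.049 -0.052 M -0.013 0.016 [-0.7 -0.8  3.9] 0.0134
1 0.051 0.048 M -0.04 0.036 [-0.6 -1.1  3.4] 0.0139
2 0.151 0.148 M -0.032 0.016 [-0.6 -1.2  3.3] 0.0136
3 0.251 0.248 M -0.031 0.032 [-0.1 -1.5  2.8] 0.0137
4 0.351 0.349 M -0.044 0.022 [ 1.  -0.8  3.3] 0.0137
5 0.451 0.449 M -0.036 0.025 [-0.2 -1.1  2.5] 0.0134
6 0.551 0.549 M -0.012 0.021 [ 0.5 -1.4  3. ] 0.0137
7 0.651 0.649 M -0.027 0.023 [ 2.1 -2.7  2.6] 0.0133
8 0.751 0.749 M -0.04 0.032 [ 1.6 -3.4  2. ] 0.0135
9 0.851 0.849 M -0.041 0.02 [ 1.2 -4.1  1.2] 0.0136
10 0.951 0.949 M -0.031 0.032 [ 2.2 -4.   0.8] 0.0138
11 1.051 1.047 M -0.04 0.023 [ 1.1 -4.9  0.9] 0.0137
12 1.151 1.147 M -0.03 0.028 [ 1.3 -4.7  1.4] 0.0138
13 1.251 1.247 M -0.025 0.024 [ 2.9 -5.   0.7] 0.0139
14 1.351 1.347 M -0.037 0.019 [ 1.4 -5.1  0.1] 0.0136
15 1.451 1.447 M -0.058 0.022 [ 1.8 -4.9  1. ] 0.0134
16 1.551 1.547 M -0.036 0.018 [ 2.4 -5.1  0.3] 0.0134
17 1.651 1.647 M -0.064 0.03 [ 1.7 -4.7  0.8] 0.0134
17.0167
```

Run:
```python
from h import *
w=vision.snapshot("wrist"); s=vision.snapshot("scene"); c=vision.get_calibration("scene")
u,v=map(int,pix([0.63,-0.2,0.04],c)); cr=cv2.resize(s[v-50:v+55,u-55:u+85],(560,420),interpolation=cv2.INTER_CUBIC)
o=np.hstack([w[:,80:480],cv2.resize(cr,(400,300)).copy()[:300] if 0 else np.vstack([cv2.resize(cr,(400,300)),np.zeros((120,400,3),np.uint8)])])
cv2.imwrite("pics/m1.png",o[:,:,::-1])
```

```text
(no output)
```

View pics/m1.png

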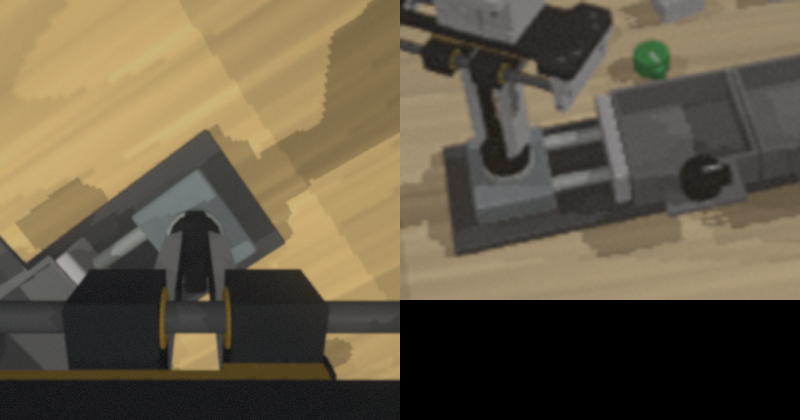

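The jaw is now flush against the trays (scene crop, jaw at about (615,150)). The wing turned with the fingers through 2.69 rad. The screw needed at most 2.3, so the slip is between 0.39 and 1.39. The static torque reading relaxes, so it could not show the slip. The clamp is done, so I'll release it and look at the trays and parts.

Run:
```python
from h import *
gripper_to(0.036,10); p=np.array(T.current_ee_pos()); r.move_l([p[0],p[1],0.16])
gripper_to(0.05)
r.move_to([0.66,0.0,0.30],q(1.67)); 
c=vision.get_calibration("wrist"); im=vision.snapshot("wrist"); print(c["position"],T.current_joints()[5],T.current_t())
for n in ["bar1","dial1","sink1","tray_bar","tray_dial","tray_sink","rail","clamp_grip"]:
    print(n,[(np.round(x["at"],4).tolist(),round(x["score"],2)) for x in models.mark_of(n,"wrist")])
S=np.array([[-.1,.2],[-.1,-.27],[-.1+.14,-.27],[.04,.2]])
# rectified: rows=x from 0.38..0.73, cols = y from 0.25..-0.30 ; rim height
P=[(0.73,0.24),(0.73,-0.28),(0.38,-0.28),(0.38,0.24)]
H=cv2.getPerspectiveTransform(np.float32([pix([*s,0.04],c) for s in P]),np.float32([[0,0],[780,0],[780,525],[0,525]]))
w=cv2.warpPerspective(im,H,(780,525)); cv2.imwrite("pics/t1.png",w[:,:,::-1])
```

```text
[ 0.5912234  -0.00708861  0.45503293] -1.775243167243112 21.7583
bar1 [([0.4406, 0.1871, 0.0071], 0.81), ([0.4744, 0.0898, 0.0124], 0.81)]
dial1 [([0.4631, -0.2609, 0.0088], 0.87), ([0.4628, -0.1723, 0.0102], 0.82), ([0.5134, -0.1168, 0.0104], 0.73), ([0.4407, -0.0871, 0.0126], 0.65)]
sink1 [([0.4332, 0.0058, 0.0102], 0.95), ([0.4413, -0.0874, 0.0086], 0.67)]
tray_bar [([0.6017, 0.0988, 0.0108], 0.93)]
tray_dial [([0.6259, -0.1063, 0.0049], 0.9), ([0.4798, 0.0894, 0.0111], 0.57)]
tray_sink [([0.6076, -0.0003, 0.0048], 0.92)]
rail []
clamp_grip [([0.6363, -0.2358, 0.058], 0.96), ([0.6111, -0.0015, 0.0026], 0.18)]
```

View pics/t1.png

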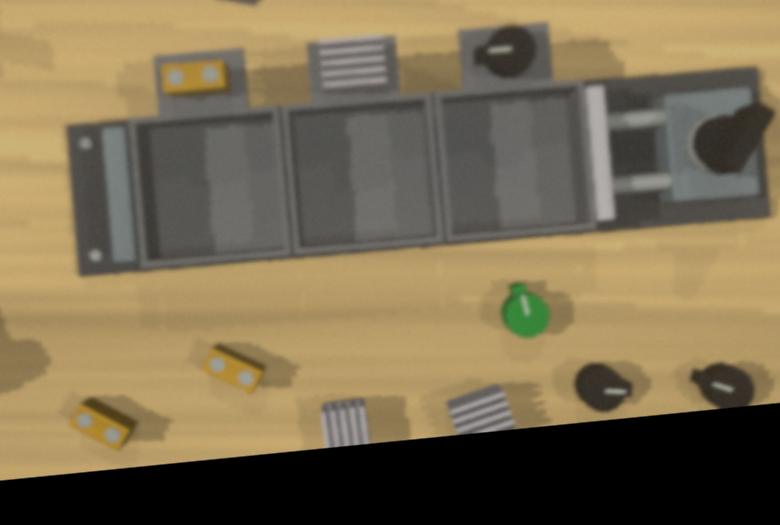

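The tray centres at rim height are bar (0.605,0.099), sink (0.613,-0.002) and dial (0.622,-0.103), with rail yaw 0.086. They match the networks to within about 5 mm and have 102 mm spacing. The specimens confirm the order, and the jaw is closed on the trays. I'll write the pick-and-place helper and start with one bar.

```bash
cat >> h.py <<'E'
YAW=0.0856; EX=np.array([np.cos(YAW),np.sin(YAW)]); AP=YAW+np.pi/2
TRAY=dict(bar=(0.6047,0.0993),sink=(0.6133,-0.0023),dial=(0.622,-0.1033))
SPEC=dict(bar=(.040,.018,.018),sink=(.040,.030,.022),dial=(.038,.032,.018))
def marks(n,cam="wrist",smin=0.4): return [np.array(x["at"]) for x in models.mark_of(n,cam) if x["score"]>smin]
def look(xy,z=0.14):
    xy=np.asarray(xy); r.move_to([*(xy+0.069*np.array([np.sin(AP),-np.cos(AP)])),z],q(AP))
    c=vision.get_calibration("wrist"); return vision.snapshot("wrist"),c
def measure(kind,xy,save=None):
    """pose (x,y,yaw) of the part near xy from a straight-down wrist view"""
    im,c=look(xy); L,W,h=SPEC[kind]
    best=None
    for d in models.regions_of(kind+"1","wrist"):
        cn=cv2.findContours(d["pixels"].astype(np.uint8),cv2.RETR_EXTERNAL,cv2.CHAIN_APPROX_NONE)[0]
        if not cn: continue
        p=world(max(cn,key=cv2.contourArea).reshape(-1,2),c,h)
        e=np.linalg.norm(p.mean(0)-xy)
        if best is None or e<best[0]: best=(e,p,d["score"])
    if save: cv2.imwrite(save,im[:,:,::-1])
    if best is None: return None
    e,p,s=best; mm=np.float32((p-xy)*1000)
    (cx,cy),(w,hh),an=cv2.minAreaRect(mm)
    th=np.radians(an)+(0 if w>hh else np.pi/2); ctr=np.array([cx,cy])
    if kind=="dial":
        m=np.zeros((400,400),np.uint8); cv2.fillPoly(m,[np.int32(mm*4+200)],1)
        dt=cv2.distanceTransform(m,cv2.DIST_L2,5); ctr=(np.argwhere(dt>dt.max()-1.5).mean(0)[::-1]-200)/4
        pts=(np.argwhere(m)[:,::-1]-200)/4-ctr; n=np.linalg.norm(pts,axis=1); far=pts[n>np.percentile(n,97)].mean(0)
        th=np.arctan2(far[1],far[0])
    out=np.r_[np.asarray(xy)+ctr/1000,th]
    print(kind,"score",round(s,2),"off",np.round(e*1000),"dims",round(max(w,hh),1),round(min(w,hh),1),"pose",out.round(4)); return out
def pick(kind,pose):
    L,W,h=SPEC[kind]; x,y,th=pose; j6=T.current_joints()
    q1=np.arctan2(y,x)-0.1
    a=min([th+np.pi/2+k*np.pi for k in range(-3,4)],key=lambda v:abs(q1-v+1.5))
    gripper_to(W+0.022,10); r.move_to([x,y,0.10],q(a))
    g=r.move_l([x,y,0.028],vel=0.1,guard=10); 
    if g: print("touched at",T.current_ee_pos()); 
    gripper_to(0.0,30); print("opening",round(T.current_opening(),4))
    p=T.current_ee_pos(); r.move_l([x,y,0.12],vel=0.2); return held(kind)
def held(kind): o=T.current_opening(); return abs(o-SPEC[kind][1])<0.004
def place(kind,sx):
    t=np.array(TRAY[kind])+EX*sx; r.move_to([*t,0.12],q(AP))
    if not held(kind): print("LOST before tray"); return False
    g=r.move_l([*t,0.041],vel=0.1,guard=10); print("down",g,T.current_ee_pos()[2],"opening",round(T.current_opening(),4),np.round(T.current_wrist_force(),1))
    gripper_to(SPEC[kind][1]+0.011,10); r.move_l([*t,0.12],vel=0.2); print("t",T.current_t()); return True
E
python3 - <<'E'
from h import *
p=measure("bar",(0.4755,0.0896),"pics/b1.png"); print(T.current_t())
E
```

```text
bar score 0.87 off 2.0 dims 38.7 18.0 pose [0.4774 0.0898 1.1341]
23.1417
```

View pics/b1.png

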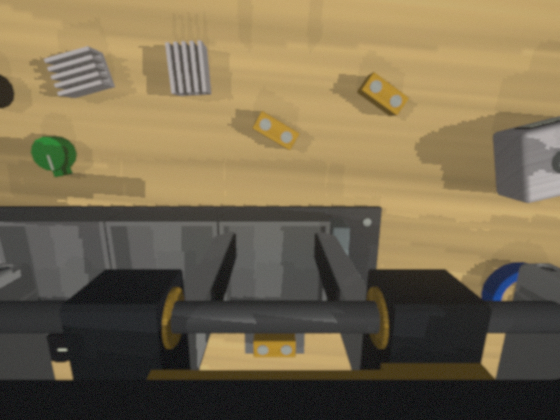

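The view shows the bar at (276,130), sloping about 25° down to the right, which agrees with yaw 1.13 and dimensions 38.7 x 18. I'll pick and place it.

Run:
```python
from h import *
print(pick("bar",(0.4774,0.0898,1.1341)) and place("bar",-0.0225))
p=measure("bar",(0.437,0.185));
```

```text
opening 0.0176
down True 0.04032797757564869 opening 0.0177 [-1.   0.4  4.4]
t 29.2417
True
bar score 0.9 off 2.0 dims 40.2 18.5 pose [0.4378 0.1831 1.0784]
```

Run:
```python
from h import *
print(pick("bar",(0.4378,0.1831,1.0784)) and place("bar",0.0225))
for xy,s in (((0.4325,0.006),-0.0225),((0.441,-0.0875),0.0225)):
    p=measure("sink",xy)
    if p is None or np.linalg.norm(p[:2]-xy)>0.012: print("check",marks("sink1")); break
    if not(pick("sink",p) and place("sink",s)): print("FAIL"); break
print([m.round(3) for m in marks("bar1")],T.current_t())
```

```text
opening 0.0174
down True 0.04033500629114356 opening 0.0178 [-0.9 -0.2  4.7]
t 35.8
True
sink score 0.88 off 36.0 dims 40.6 31.1 pose [0.4079 0.0317 0.1256]
check [array([ 0.4434, -0.0888,  0.0102]), array([0.4071, 0.0263, 0.0091])]
[] 36.6667
```

One sink was knocked aside, so I'll re-measure it centred and carry on.

Run:
```python
from h import *
for xy,s in (((0.408,0.031),-0.0225),((0.442,-0.088),0.0225)):
    p=measure("sink",xy,f"pics/s{s}.png")
    if p is None or np.linalg.norm(p[:2]-xy)>0.012: print("check",marks("sink1")); break
    if not(pick("sink",p) and place("sink",s)): print("FAIL"); break
```

```text
sink score 0.77 off 2.0 dims 40.1 30.6 pose [0.4069 0.0322 0.1626]
opening 0.0299
down True 0.04035298003150529 opening 0.0301 [-0.2 -0.1  3.5]
t 42.525
sink score 0.85 off 2.0 dims 39.9 30.8 pose [ 0.4437 -0.086   1.9273]
opening 0.03
down True 0.0403175780433476 opening 0.0298 [-0.1  0.3  4. ]
t 49.425
```

Run:
```python
from h import *
p=measure("dial",(0.462,-0.172),"pics/d1.png"); 
im=cv2.imread("pics/d1.png"); c=vision.get_calibration("wrist")
u=np.array(pix([p[0],p[1],0.018],c)); n=np.array(pix([p[0]+.022*np.cos(p[2]),p[1]+.022*np.sin(p[2]),0.014],c)); print(u,n)
o=cv2.resize(im[40:250,100:450],(700,420),interpolation=cv2.INTER_CUBIC)
cv2.line(o,tuple(int(v) for v in (u-[100,40])*2),tuple(int(v) for v in (n-[100,40])*2),(0,0,255),1); cv2.imwrite("pics/d1c.png",o)
```

```text
dial score 0.88 off 2.0 dims 35.1 30.7 pose [ 0.4636 -0.1714 -1.6459]
[273.77702105 131.9255266 ] [249.96064185 127.89620801]
```

View pics/d1c.png

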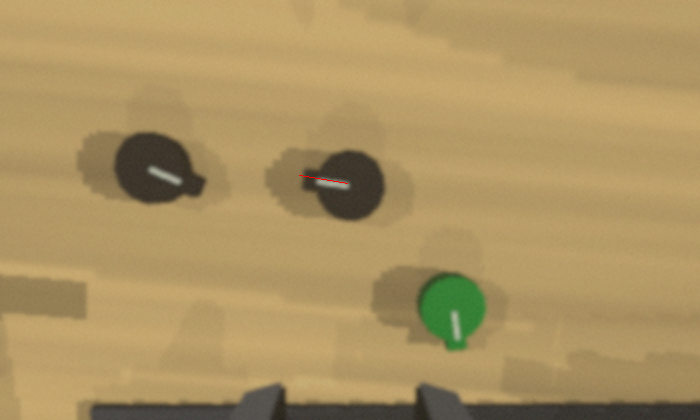

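The crop shows the black dial at (350,186) with its nose to the left, and my axis estimate lies on it. The green look-alike is well clear at (452,308).

Run:
```python
from h import *
ok=pick("dial",(0.4636,-0.1717,-1.66)) and place("dial",-0.0225); print(ok)
if ok:
    xy=(0.4625,-0.2615); p=measure("dial",xy)
    if p is not None and np.linalg.norm(p[:2]-xy)<0.012:
        print(pick("dial",p) and place("dial",0.0225))
    else: print("check",marks("dial1"))
gripper_to(0.05); r.move_to([0.66,0.0,0.30],q(AP)); c=vision.get_calibration("wrist"); im=vision.snapshot("wrist"); print(T.current_t())
for n in ["bar1","dial1","sink1"]:
    print(n,[(np.round(x["at"],3).tolist(),round(x["score"],2)) for x in models.mark_of(n,"wrist")])
cv2.imwrite("pics/e1.png",cv2.resize(im[:260,:,::-1],(800,371)))
```

```text
opening 0.0309
down False 0.041323175613920696 opening 0.0312 [ 1.  -0.4 -0.7]
t 57.5083
True
dial score 0.72 off 3.0 dims 34.8 31.2 pose [ 0.4635 -0.2618  1.2505]
opening 0.0309
down False 0.0411886967863867 opening 0.0311 [0.3 0.3 0.2]
t 65.6833
True
66.9333
bar1 [([0.58, 0.097, 0.023], 0.82), ([0.626, 0.105, 0.02], 0.61)]
dial1 [([0.648, -0.103, 0.018], 0.93), ([0.597, -0.107, 0.022], 0.79), ([0.511, -0.115, 0.01], 0.7), ([0.635, -0.241, 0.059], 0.17)]
sink1 [([0.632, -0.002, 0.023], 0.86), ([0.586, -0.008, 0.022], 0.75), ([0.634, -0.239, 0.06], 0.39)]
```

View pics/e1.png

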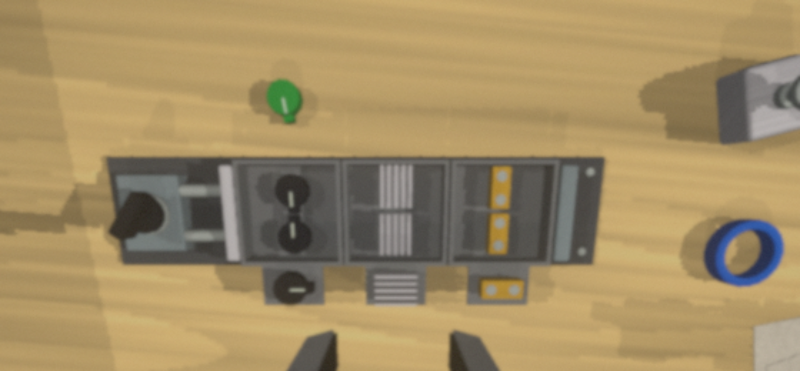

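All six parts lie flat in the right trays. In the picture the dials are at (292,190) and (294,238), the sinks at (395,185) and (395,235), and the bars at (500,187) and (498,234). The bench front is clear except for the green knob. Next is the plunger.

Run:
```python
from h import *
gripper_to(0.0,10)
im,c=look((0.480,0.335),0.16)
m=marks("plunger_top"); print(m)
P=[(0.53,0.385),(0.53,0.285),(0.43,0.285),(0.43,0.385)]
H=cv2.getPerspectiveTransform(np.float32([pix([*s,0.069],c) for s in P]),np.float32([[0,0],[400,0],[400,400],[0,400]]))
cv2.imwrite("pics/p1.png",cv2.warpPerspective(im,H,(400,400))[:,:,::-1])
```

```text
[array([0.4802, 0.3371, 0.068 ])]
```

View pics/p1.png

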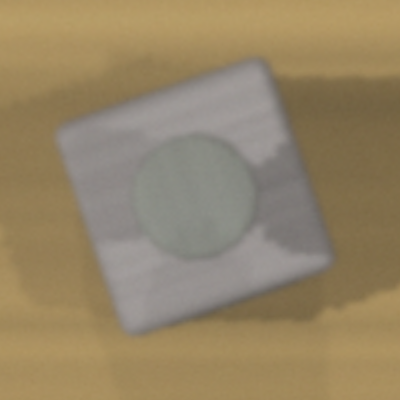

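The plunger head is centred at (195,196), which is (0.481,0.336) and agrees with the network.

Run:
```python
from h import *
x,y=0.481,0.336
r.move_l([x,y,0.115],rot=q(AP))
f0=np.array(T.current_wrist_force())
for z in (0.096,0.090,0.086,0.083,0.082,0.081,0.080,0.079):
    r.move_l([x,y,z],vel=0.04); f=np.array(T.current_wrist_force())-f0; print(z,np.round(T.current_ee_pos(),4),f.round(1))
    if f[2]>14: break
r.hold(0.3); r.move_l([x,y,0.13],vel=0.06)
im,c=look((0.480,0.335),0.16); print(marks("plunger_top"))
r.move_to([0.45,0.1,0.35],q(AP)); r.hold(0.3)
print(T.current_t())
s=vision.snapshot("scene"); cv2.imwrite("pics/f1.png",cv2.resize(s[150:320,100:500,::-1],(800,340),interpolation=cv2.INTER_CUBIC))
```

```text
0.096 [0.481  0.336  0.0958] [-0.6 -0.1  0.8]
0.09 [0.4817 0.3364 0.0904] [-0.4  0.9  2.6]
0.086 [0.4817 0.3364 0.0864] [1.  1.4 4.7]
0.083 [0.4816 0.3364 0.0835] [-0.3  1.6  4.5]
0.082 [0.4816 0.3364 0.0826] [0.8 0.9 5.8]
0.081 [0.4817 0.3364 0.0822] [0.9 0.  8.5]
0.08 [0.4817 0.3364 0.0821] [-1.  -1.4 12.7]
0.079 [0.4817 0.3364 0.082 ] [-1.6 -0.4 18.9]
[array([0.4779, 0.3356, 0.0668]), array([ 0.4802,  0.3353, -0.0037])]
75.925
```

View pics/f1.png

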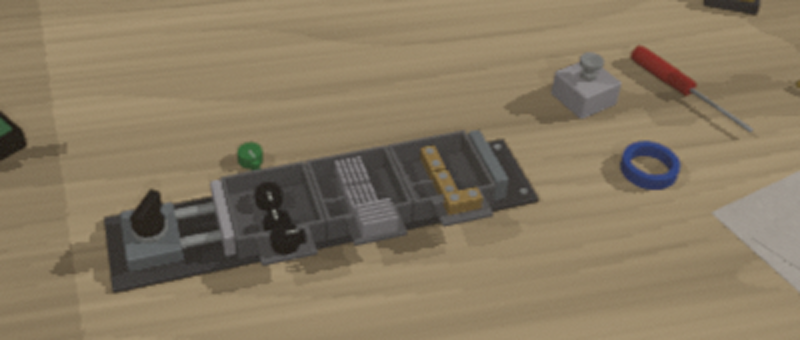

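The plunger hit its stop (tip at 57 mm, force rising to 19 N) and has come back up. All the parts are in the trays, and the jaw is at the tray edge (225,215).

```bash
python3 -c "
from h import *
print(r.sign_off(),T.current_t())"
```

```text
the job is handed in; nothing more can be done
the job is handed in; nothing more can be done
```

The job is done and handed in at about 76 s of the 208 s allowed. All six loose parts are in their trays, and the clamp and counter are done.

- **Clamp:** I turned the knob 2.69 rad clockwise. The screw needed at most 2.3 rad, so the slip should be between about 0.4 and 1.4 rad, within the 1.6 limit. My torque check did not confirm the slip: readings taken with the arm stopped stayed near 0.04 N m instead of the expected 0.22. I relied on the turn angle, the wing still lying in line with the fingers, and the jaw sitting flush on the trays in the pictures.
- **Sorting:** Two bars, two heat sinks and two black knobs each went into the tray with the matching specimen. One heat sink was knocked aside during the run, so I re-measured it before picking it up. The last wrist view and scene picture show all six in their trays, with the green knob left alone. I did not handle the bottle, meter, tape or screwdriver.
- **Counter:** I pressed the plunger until the fingertips stopped at 57 mm with the force rising to 19 N. The network then read its top at about 67 mm, and it looked up in the last picture.

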